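# Feel round the sealing bead

### The job

Check the sealing bead on the sprung ring of the round stand for nicks by feel: starting at the ring's index tab, run the fingertips lightly along the raised bead, anticlockwise as seen from above, all the way round and back to the tab, then take the hand away. Touch so gently that the ring dips a little but never reaches its stop; do not lift, tip or shift the stand, and leave the loose parts in and around it as they lie.

Things in the scene. Friction and masses are not known exactly. Their poses are not given: they have to be found in the camera images.
- stand: Checking stand, loose on the desk, about 1 kg: round grey base disc (diameter 160 mm, 12 mm high) that carries a level flat dark-steel ring on three small springs. Origin at the centre of the base's underside, z up; its +x points to the ring's index tab, a rectangle 24 mm wide that juts out from the ring's rim to 105 mm from the centre.
- bead_centre (a point): Centre of the ring, level with the crest of its bead: 46 mm above the stand's underside at rest; axes as the stand's. Ring: outer diameter 156 mm, opening 104 mm, 8 mm thick. The sealing bead is a raised round steel rib, 6 mm wide, 4 mm above the ring's flat upper face, running all round on a circle of 65 mm radius. Moves down with the ring.
- ring (a joint): How far the sprung ring is pressed straight down, m: 0 at rest (up), 0.012 at its hard stop. It stays level. About 2 N starts it down, 0.45 N more for each mm, about 7.5 N at the stop; it springs back by itself.
- bead_1: Length 1 of the 8 equal lengths (45 degrees, 51 mm each) of the one continuous-looking bead; this one is centred at the index tab (stand's +x). Origin on the crest at the middle of its arc, axes parallel to the stand's; moves down with the ring.
- bead_2: Length 2 of the 8 equal lengths (45 degrees, 51 mm each) of the one continuous-looking bead; this one is centred 45 degrees on, anticlockwise from above. Origin on the crest at the middle of its arc, axes parallel to the stand's; moves down with the ring.
- bead_3: Length 3 of the 8 equal lengths (45 degrees, 51 mm each) of the one continuous-looking bead; this one is centred 90 degrees on (stand's +y). Origin on the crest at the middle of its arc, axes parallel to the stand's; moves down with the ring.
- bead_4: Length 4 of the 8 equal lengths (45 degrees, 51 mm each) of the one continuous-looking bead; this one is centred 135 degrees on. Origin on the crest at the middle of its arc, axes parallel to the stand's; moves down with the ring.
- bead_5: Length 5 of the 8 equal lengths (45 degrees, 51 mm each) of the one continuous-looking bead; this one is centred opposite the tab (stand's -x). Origin on the crest at the middle of its arc, axes parallel to the stand's; moves down with the ring.
- bead_6: Length 6 of the 8 equal lengths (45 degrees, 51 mm each) of the one continuous-looking bead; this one is centred 225 degrees on. Origin on the crest at the middle of its arc, axes parallel to the stand's; moves down with the ring.
- bead_7: Length 7 of the 8 equal lengths (45 degrees, 51 mm each) of the one continuous-looking bead; this one is centred 270 degrees on (stand's -y). Origin on the crest at the middle of its arc, axes parallel to the stand's; moves down with the ring.
- bead_8: Length 8 of the 8 equal lengths (45 degrees, 51 mm each) of the one continuous-looking bead; this one is centred 315 degrees on. Origin on the crest at the middle of its arc, axes parallel to the stand's; moves down with the ring.
- small_ring: Small centring ring, 33 mm diameter, 8 mm high, loose, lying on the base in the middle of the stand's opening (its top 20 mm above the desk); origin under its centre. Leave alone.
- clamp: Hinged pipe clamp of bright metal, 56 x 74 x 27 mm, loose on the desk to the left of the stand; origin under its centre. Leave alone.
- flange: Blank flange, plain metal disc 55 mm diameter, 9 mm high, loose on the desk to the left; origin under its centre. Leave alone.
- reducer: Conical metal reducer, 55 mm diameter, 48 mm high, loose and standing on the desk to the right; origin under its centre. Leave alone.

How it is judged:
By the outcome, as a careful person would: the job done as asked, in the order asked, and still so for the second after the job is handed in, with the robot touching nothing.
It also fails if it takes over 61 s, if anything falls off the work surface, if the arm or the gripper's body presses on something with over 40 N, if the wrist force passes 120 N, or if a joint passes its speed limit or range.

### The arm

A 6-joint arm with a two-finger parallel gripper is mounted at the origin on a cart in front of the work surface, level with it; the furniture and walls round the work are solid. World frame = base frame: x ahead of the robot, y to its left, z up, the work surface at z = 0. Lengths are in m, angles in rad, forces in N, time in s.
With the tool pointing down it reaches from about 0.425 to 0.925 m from the base axis. Payload 12.5 kg.
Tool frame: the origin (TCP) lies on the centre line of the jaws, within the pads' length; the fingertips stand 19 mm ahead of it and the grasp point (between the pads) is the TCP; z points along the fingers, y is the line along which they close (so a half turn about z gives the same grasp; the last joint's range is limited). The gripper opens to 85 mm and grips with 20 to 120 N. Pads are 22 mm wide; open, the fingers measure 114 mm over their backs; the gripper's body (76 mm by 85 mm) begins 54 mm behind the grasp point. The pads swing forward as they close: fully open they stand 13 mm farther back than shut.
Start: joints at [-1.208, 0.491, 1.559, -0, 1.092, -0.106], TCP at [0.282, -0.558, 0.25] pointing down, gripper open.
Joint ranges: [-3.1, 3.1], [-0.84, 2.19], [0.05, 2.79], [-1.13, 4.28], [0.06, 2.93], [-2.69, 2.69]. Speed limits (rad/s): [2.22, 2.22, 2.79, 3.14, 3.14, 3.14].

### API

Orientations are given as a unit quaternion [w, x, y, z].
In Python, from bench import manip gives the robot as it stands. The module is installed in compiled form; this text tells all that it offers.
- The arm moves only by the tool play_rows, never from a script. Its argument "moves" is a list of rows, each a list of 7 numbers: the closure, from 0 (fully open) to 1 (shut), then the shift along the world's x, y, z in units of 0.4 m (1.0 is 0.4 m), then the turn, a rotation vector about the world's x, y, z in units of 120 degrees (1.0 is 120 degrees). In form: [[jaw, tx, ty, tz, wx, wy, wz], ...]. A call has 1 to 12 rows; each row is the pose to reach, as a shift and turn from the pose commanded when the call began; what a row does not reach only later rows make up. A row lasts 1/8 s, in which the tool goes at most 62.5 mm and 10.7 degrees, less where a joint would pass 70% of its speed; a pose out of reach is approached as far as the arm can. A call with a number of a shift or a turn outside -1 to 1 is refused whole. A call with a gripper value outside its range is refused whole. The fingers move at their own pace and stop on an object; the grip force is fixed at half the most. Time passes only in rows, so rows that repeat a pose let the fingers close. It gives the time, the measured TCP pose, the force, the opening and the grip force at its end, in the units of the state.
- manip.read_state(): the state, without advancing time (a new reading comes with each control period).
- manip.camera(name): name is "scene" or "top" or "wrist"; returns a dict with "image" (420x560x3 uint8, red, green, blue), "range_z" (420x560 float32, m along the optical axis (not along the pixel's ray), 0 where there is no reading), "fx", "fy", "cx", "cy" (pixels), "xyz" and "orientation" of the camera in the world. Camera axes: x right, y up, looking along -z (the intrinsics and any distortion apply to the point x, -y, -z); pixel columns grow to the right and rows downward; lengths in m; the calibration is good to about 2 mm. A picture is of the moment at which its call begins.
- manip.sign_off(): hands the job in; it is judged then, once.
The state is a dict: "t": time; "q": joint angles; "qd": joint speeds; "joint_efforts": joint torques, N m; "position": TCP position; "tcp_rot": TCP orientation; "ft_force": force on the tool from outside, world axes, zero at the start; "torque": the same for the moment, N m; "width": finger opening in m; "grip_force": force on a finger pad.
Only numpy, scipy, OpenCV 4.12 (cv2) and the standard library are available. Lean on these libraries where they do the work, as an engineer would, in place of code of your own. Each camera call takes 0.05 s, during which the arm holds its last target. There are 200 camera calls.

## Working session

There is one attempt and no reset: what is moved stays moved. The work goes in short steps, Python scripts to look and compute and a tool call to move; the robot and the scene stay as the last step left them, time stands still between calls to the robot, and variables do not carry over. Pictures are saved under pics/ and viewed, at most 10 in all, crops included, and the job is handed in when it is done.

Besides the shell and the picture viewer there is one more tool, called after "Emit:" as name(argument=value, ...), one argument or row to a line, values as JSON. play_rows: Moves the arm, as the interface text tells. Its arguments: {"type":"object","properties":{"moves":{"type":"array","items":{"type":"array","items":{"type":"number","minimum":-1,"maximum":1}}}},"required":["moves"]}

```bash
mkdir -p pics; python3 - <<'E'
from bench import manip
import cv2,numpy as np
s=manip.read_state()
for k in("t","position","tcp_rot","ft_force","width"):print(k,s[k])
for n in("top","scene"):
    c=manip.camera(n);cv2.imwrite(f"pics/{n}0.png",c["image"][:,:,::-1]);np.savez(n+".npz",**c)
    print(n,c["fx"],c["fy"],c["cx"],c["cy"],c["xyz"],c["orientation"],[k for k in c])
E
```

```text
t 0.0
position [ 0.28232398 -0.55735021  0.24973241]
tcp_rot [-5.57253929e-04  9.72652346e-01  2.32265144e-01 -7.77295114e-05]
ft_force [ 0.54793631 -0.60269581 -0.16279335]
width 0.08552060760420274
top 397.5978194815322 397.5978194815322 283.1370387130917 201.9863318012983 [ 0.52220577 -0.03471932  0.97163023] [ 0.71457353  0.02944312 -0.026095   -0.69845317] ['image', 'range_z', 'fx', 'fy', 'cx', 'cy', 'xyz', 'orientation']
scene 510.6165461908956 510.6165461908956 279.88448528481854 208.68463871477834 [-0.264182    0.47052958  1.01196   ] [-0.45077121 -0.19526678  0.33571867  0.80372208] ['image', 'range_z', 'fx', 'fy', 'cx', 'cy', 'xyz', 'orientation']
```

View pics/top0.png

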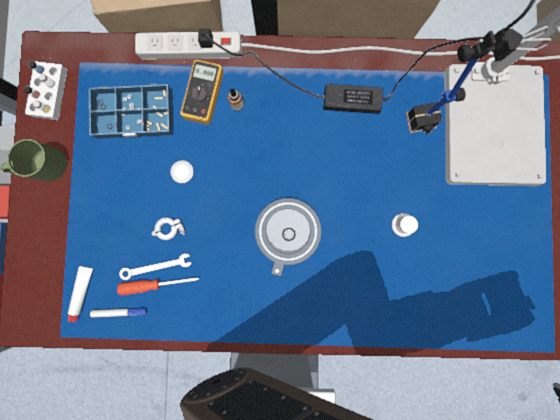

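View pics/scene0.png

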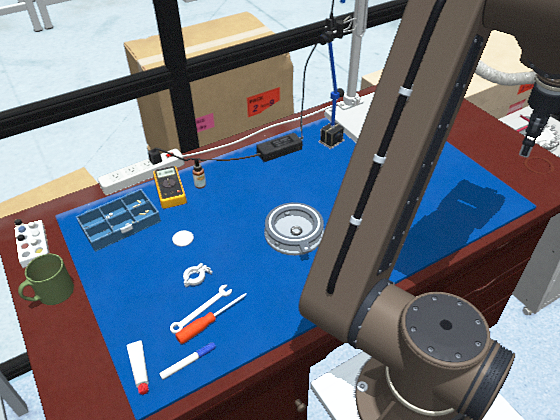

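The top view shows the stand's ring near (289,231), with its tab at (278,269), close to the robot. The clamp, flange and reducer are well clear of it. Next I'll measure the centre and the tab direction.

```bash
cat > h.py <<'E'
import numpy as np
from scipy.spatial.transform import Rotation as R
def pts(c):
    h,w=c["range_z"].shape;v,u=np.mgrid[:h,:w];d=c["range_z"]
    p=np.stack([(u-c["cx"])/c["fx"]*d,-(v-c["cy"])/c["fy"]*d,-d],-1)
    o=c["orientation"];return p@R.from_quat(o,scalar_first=True).as_matrix().T+c["xyz"]
E
python3 - <<'E'
import numpy as np,cv2
from h import *
from scipy.optimize import least_squares
for n in("top","scene"):
    c=np.load(n+".npz");P=pts(c)
    box=(abs(P[...,0]-.46)<.16)&(abs(P[...,1]+.05)<.12)&(c["range_z"]>0)
    z=P[...,2];tablez=np.median(z[box&(z<.008)]) ; m=box&(z>tablez+.028)&(z<tablez+.06)
    q=P[m];print(n,"desk z",tablez,"ring z",np.percentile(q[:,2],[10,50,90]),len(q))
    # outer/inner by circle fit of contour
    cs,_=cv2.findContours(m.astype(np.uint8),cv2.RETR_CCOMP,cv2.CHAIN_APPROX_NONE)
    for k in sorted(cs,key=len)[-2:]:
        e=P[k[:,0,1],k[:,0,0]][:,:2]
        f=least_squares(lambda a:np.hypot(*(e-a[:2]).T)-a[2],[.455,-.05,.07],loss="soft_l1",f_scale=.001).x
        r=np.hypot(*(e-f[:2]).T);t=e[r>.088]-f[:2]
        print(len(k),f,"tab pts",len(t),t.mean(0) if len(t) else "",np.degrees(np.arctan2(*t.mean(0)[::-1])) if len(t) else "")
E
```

```text
top desk z 0.000280468707508863 ring z [0.04048237 0.0429009  0.04626449] 2061
126 [ 0.52931545 -0.0422202   0.05250841] tab pts 0  
207 [ 0.52881005 -0.04206402  0.07677077] tab pts 21 [-0.09510644  0.0240667 ] 165.79939120136248
scene desk z 0.00045651342528596484 ring z [0.0399266  0.04361315 0.04719622] 1298
96 [ 0.5281294  -0.03740378  0.05302299] tab pts 0  
161 [ 0.52753661 -0.03767738  0.07684769] tab pts 19 [-0.09651207  0.02376231] 166.16827305468976
```

Emit:
play_rows(
  moves=[
    [1, 0.31, 0.645, 0, 0, 0, 0],
    [1, 0.31, 0.645, 0, 0, 0, 0],
    [1, 0.31, 0.645, 0, 0, 0, 0],
    [1, 0.31, 0.645, 0, 0, 0, 0],
    [1, 0.31, 0.645, 0, 0, 0, 0],
    [1, 0.31, 0.645, 0, 0, 0, 0],
  ],
)

```text
t: 0.85
position: [0.4071, -0.2976, 0.2504]
tcp_rot: [-0.0, 0.972, 0.234, -0.0]
ft_force: [0.2, 0.6, 0.7]
width: 0.0001
grip_force: 0.0
```

Emit:
play_rows(
  moves=[
    [1, 0.31, 0.645, 0, 0, 0, 0],
    [1, 0.31, 0.645, 0, 0, 0, 0],
    [1, 0.31, 0.645, 0, 0, 0, 0],
    [1, 0.31, 0.645, 0, 0, 0, 0],
    [1, 0.31, 0.645, 0, 0, 0, 0],
    [1, 0.31, 0.645, 0, 0, 0, 0],
    [1, 0.31, 0.645, 0, 0, 0, 0],
    [1, 0.31, 0.645, 0, 0, 0, 0],
  ],
)

```text
t: 1.85
position: [0.5302, -0.0428, 0.2503]
tcp_rot: [0.0, 0.973, 0.231, -0.0]
ft_force: [0.4, -0.1, 0.3]
width: -0.0004
grip_force: 0.0
```

```bash
python3 - <<'E'
from bench import manip
import cv2,numpy as np
from h import *
s=manip.read_state()
for k in("t","q","position","tcp_rot","ft_force","width"):print(k,s[k])
c=manip.camera("wrist");cv2.imwrite("pics/w1.png",c["image"][:,:,::-1]);np.savez("w1.npz",**c)
print(c["xyz"],c["orientation"],c["fx"])
E
```

```text
t 1.85
q [-2.04712040e-01  3.59113066e-01  1.78626447e+00 -2.63221750e-04
  9.96246663e-01  8.99017986e-01]
position [ 0.53016263 -0.04282053  0.25031675]
tcp_rot [ 9.33453849e-05  9.72838280e-01  2.31485786e-01 -6.11613622e-05]
ft_force [ 0.36373169 -0.07519872  0.25830133]
width -0.00035894571343002014
[ 0.60255473 -0.00627463  0.37286776] [ 0.84093861 -0.13556371  0.08363898 -0.51715496] 377.2572885199003
```

View pics/w1.png

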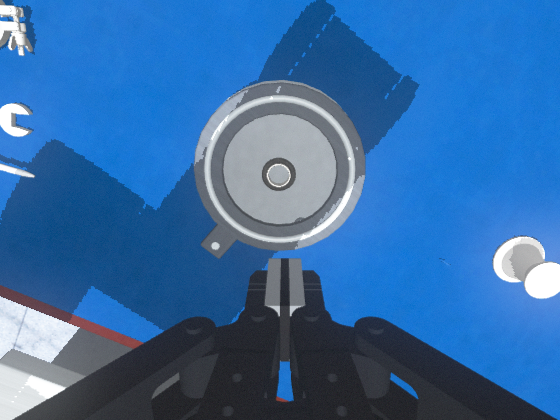

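The wrist view shows the whole ring centred near (280,165) with its bright bead, the tab at (217,243), and the shut fingertips at (285,260). I'll refit the ring from this view and measure the fingertips.

```bash
python3 - <<'E'
import numpy as np,cv2
from h import *
from scipy.optimize import least_squares
c=np.load("w1.npz");P=pts(c);z=P[...,2]
g=np.hypot(P[...,0]-.529,P[...,1]+.041)
print("desk",np.median(z[(g>.12)&(g<.2)&(z<.02)]))
m=(g<.12)&(z>.028)&(z<.06);print("ring z",np.percentile(z[m],[5,50,95]))
cs,_=cv2.findContours(m.astype(np.uint8),cv2.RETR_CCOMP,cv2.CHAIN_APPROX_NONE)
for k in sorted(cs,key=len)[-2:]:
    e=P[k[:,0,1],k[:,0,0]][:,:2]
    f=least_squares(lambda a:np.hypot(*(e-a[:2]).T)-a[2],[.529,-.041,.07],loss="soft_l1",f_scale=.001).x
    r=np.hypot(*(e-f[:2]).T);print(len(k),f)
q=P[m];d=q[:,:2]-f[:2];r=np.hypot(*d.T)
t=d[(r>.085)];a=np.degrees(np.arctan2(t[:,1],t[:,0]));print("tab",len(t),a.mean(),r.max())
for lo in np.arange(.052,.08,.002):
    s=(r>=lo)&(r<lo+.002);print(round(lo,3),np.median(q[s,2]).round(4))
# bead centre from high points
for th in(0.0445,):
    e=q[q[:,2]>np.median(q[:,2])+.0025][:,:2]
    print("bead",len(e),least_squares(lambda a:np.hypot(*(e-a[:2]).T)-a[2],[.529,-.041,.065],loss="soft_l1",f_scale=.001).x)
# fingertips
f=(z>.12)&(z<.3)&(np.hypot(P[...,0]-.53,P[...,1]+.043)<.03);T=P[f]
Rt=R.from_quat([0,.9728,.2315,0],scalar_first=True)
L=Rt.inv().apply(T-[.5302,-.0428,.2503]);print("tip z max",np.percentile(L[:,2],[90,98,100]))
s=L[:,2]>np.percentile(L[:,2],98)-.006;print("tip local",L[s].min(0),L[s].max(0),L[s].mean(0))
E
```

```text
desk -0.0011387295097420036
ring z [0.0395781  0.04126117 0.04512914]
318 [ 0.52804556 -0.03876721  0.05197284]
519 [ 0.52783353 -0.03859822  0.07710126]
tab 461 165.7272089829528 0.10484114478620307
0.052 0.0406
0.054 0.041
0.056 0.0411
0.058 0.0411
0.06 0.0412
0.062 0.0441
0.064 0.045
0.066 0.0441
0.068 0.0411
0.07 0.0411
0.072 0.0411
0.074 0.041
0.076 0.0405
0.078 0.0409
0.08 0.041
bead 2215 [ 0.52806914 -0.03873446  0.06468925]
tip z max [-0.00298541  0.01078695  0.0179559 ]
tip local [ 0.00642802 -0.01356448  0.00478895] [0.01204933 0.01353818 0.0179559 ] [9.60191380e-03 5.83579510e-05 9.85626964e-03]
```

Emit:
play_rows(
  moves=[
    [1, -0.1625, 0.0475, -0.1, 0, 0, 0],
    [1, -0.1625, 0.0475, -0.2, 0, 0, 0],
    [1, -0.1625, 0.0475, -0.32, 0, 0, 0],
    [1, -0.1625, 0.0475, -0.41, 0, 0, 0],
    [1, -0.1625, 0.0475, -0.44, 0, 0, 0],
    [1, -0.1625, 0.0475, -0.44, 0, 0, 0],
    [1, -0.1625, 0.0475, -0.44, 0, 0, 0],
  ],
)

```text
t: 2.78
position: [0.466, -0.0228, 0.0755]
tcp_rot: [0.0, 0.973, 0.232, 0.001]
ft_force: [-0.3, 0.8, 0.9]
width: -0.0003
grip_force: 0.0
```

```bash
python3 - <<'E'
from bench import manip
import cv2,numpy as np
s=manip.read_state()
for k in("t","position","tcp_rot","ft_force"):print(k,s[k])
c=manip.camera("wrist");cv2.imwrite("pics/w2.png",c["image"][:,:,::-1])
E
```

```text
t 2.775
position [ 0.46597582 -0.02283085  0.07547411]
tcp_rot [4.31826637e-04 9.72678966e-01 2.32152323e-01 8.60747178e-04]
ft_force [-0.29767398  0.83756284  0.86373822]
```

View pics/w2.png

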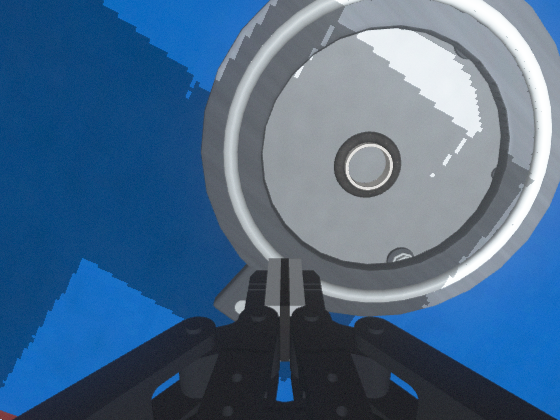

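The fingertips (285,270) are over the bead beside the tab. Now I'll feel my way down.

Emit:
play_rows(
  moves=[
    [1, 0, 0, -0.0075, 0, 0, 0],
    [1, 0, 0, -0.015, 0, 0, 0],
    [1, 0, 0, -0.015, 0, 0, 0],
  ],
)

```text
t: 3.2
position: [0.4653, -0.0225, 0.0682]
tcp_rot: [0.0, 0.973, 0.232, -0.0]
ft_force: [0.2, -0.7, -0.0]
width: 0.0
grip_force: 0.0
```

Emit:
play_rows(
  moves=[
    [1, 0, 0, -0.005, 0, 0, 0],
    [1, 0, 0, -0.005, 0, 0, 0],
  ],
)

```text
t: 3.45
position: [0.4654, -0.0226, 0.0662]
tcp_rot: [-0.0, 0.973, 0.232, -0.0]
ft_force: [-0.2, 0.2, 0.2]
width: -0.0002
grip_force: 0.0
```

Emit:
play_rows(
  moves=[
    [1, 0, 0, -0.005, 0, 0, 0],
    [1, 0, 0, -0.005, 0, 0, 0],
  ],
)

```text
t: 3.7
position: [0.4655, -0.0226, 0.0643]
tcp_rot: [0.0, 0.973, 0.232, 0.0]
ft_force: [-0.1, 0.0, 2.3]
width: -0.0002
grip_force: 0.9
```

Emit:
play_rows(
  moves=[
    [1, 0, 0, -0.005, 0, 0, 0],
    [1, 0, 0, -0.005, 0, 0, 0],
  ],
)

```text
t: 3.95
position: [0.4655, -0.0226, 0.0623]
tcp_rot: [0.0, 0.973, 0.232, 0.0]
ft_force: [-0.0, -0.8, 2.3]
width: -0.0003
grip_force: 1.3
```

Emit:
play_rows(
  moves=[
    [1, 0, 0, -0.003, 0, 0, 0],
    [1, 0, 0, -0.003, 0, 0, 0],
  ],
)

```text
t: 4.2
position: [0.4655, -0.0226, 0.0611]
tcp_rot: [0.0, 0.973, 0.232, 0.0]
ft_force: [-0.1, 0.6, 3.6]
width: -0.0004
grip_force: 1.6
```

```bash
python3 - <<'E'
import numpy as np
a=np.radians(165.8+5*np.arange(74));p=np.c_[np.cos(a),np.sin(a)]*.065/.4
for k in range(0,72,12):print([[1,*[float(v) for v in (p[i]-p[k]).round(4)],0,0,0,0] for i in range(k+1,k+13)])
print(p[73]-p[72])
E
```

```text
[[1, -0.0029, -0.0139, 0, 0, 0, 0], [1, -0.0045, -0.028, 0, 0, 0, 0], [1, -0.0049, -0.0421, 0, 0, 0, 0], [1, -0.0041, -0.0563, 0, 0, 0, 0], [1, -0.0021, -0.0703, 0, 0, 0, 0], [1, 0.0012, -0.0841, 0, 0, 0, 0], [1, 0.0056, -0.0976, 0, 0, 0, 0], [1, 0.0112, -0.1106, 0, 0, 0, 0], [1, 0.018, -0.1231, 0, 0, 0, 0], [1, 0.0257, -0.1349, 0, 0, 0, 0], [1, 0.0345, -0.146, 0, 0, 0, 0], [1, 0.0442, -0.1564, 0, 0, 0, 0]]
[[1, 0.0106, -0.0094, 0, 0, 0, 0], [1, 0.022, -0.0179, 0, 0, 0, 0], [1, 0.034, -0.0254, 0, 0, 0, 0], [1, 0.0467, -0.0317, 0, 0, 0, 0], [1, 0.0598, -0.037, 0, 0, 0, 0], [1, 0.0734, -0.041, 0, 0, 0, 0], [1, 0.0873, -0.0439, 0, 0, 0, 0], [1, 0.1014, -0.0456, 0, 0, 0, 0], [1, 0.1156, -0.046, 0, 0, 0, 0], [1, 0.1297, -0.0452, 0, 0, 0, 0], [1, 0.1437, -0.0431, 0, 0, 0, 0], [1, 0.1575, -0.0399, 0, 0, 0, 0]]
[[1, 0.0135, 0.0045, 0, 0, 0, 0], [1, 0.0265, 0.0101, 0, 0, 0, 0], [1, 0.039, 0.0168, 0, 0, 0, 0], [1, 0.0508, 0.0246, 0, 0, 0, 0], [1, 0.0619, 0.0333, 0, 0, 0, 0], [1, 0.0723, 0.0431, 0, 0, 0, 0], [1, 0.0817, 0.0537, 0, 0, 0, 0], [1, 0.0902, 0.065, 0, 0, 0, 0], [1, 0.0976, 0.0771, 0,
[... 657 characters left out ...]
 0.037, 0, 0, 0, 0], [1, -0.0734, 0.041, 0, 0, 0, 0], [1, -0.0873, 0.0439, 0, 0, 0, 0], [1, -0.1014, 0.0456, 0, 0, 0, 0], [1, -0.1156, 0.046, 0, 0, 0, 0], [1, -0.1297, 0.0452, 0, 0, 0, 0], [1, -0.1437, 0.0431, 0, 0, 0, 0], [1, -0.1575, 0.0399, 0, 0, 0, 0]]
[[1, -0.0135, -0.0045, 0, 0, 0, 0], [1, -0.0265, -0.0101, 0, 0, 0, 0], [1, -0.039, -0.0168, 0, 0, 0, 0], [1, -0.0508, -0.0246, 0, 0, 0, 0], [1, -0.0619, -0.0333, 0, 0, 0, 0], [1, -0.0723, -0.0431, 0, 0, 0, 0], [1, -0.0817, -0.0537, 0, 0, 0, 0], [1, -0.0902, -0.065, 0, 0, 0, 0], [1, -0.0976, -0.0771, 0, 0, 0, 0], [1, -0.104, -0.0897, 0, 0, 0, 0], [1, -0.1092, -0.1029, 0, 0, 0, 0], [1, -0.1133, -0.1165, 0, 0, 0, 0]]
[-0.00287477 -0.01388176]
```

Emit:
play_rows(
  moves=[
    [1, -0.003, -0.014, 0, 0, 0, 0],
    [1, -0.0045, -0.028, 0, 0, 0, 0],
    [1, -0.005, -0.042, 0, 0, 0, 0],
    [1, -0.004, -0.056, 0, 0, 0, 0],
    [1, -0.002, -0.07, 0, 0, 0, 0],
    [1, 0.001, -0.084, 0, 0, 0, 0],
    [1, 0.0055, -0.0975, 0, 0, 0, 0],
    [1, 0.011, -0.1105, 0, 0, 0, 0],
    [1, 0.018, -0.123, 0, 0, 0, 0],
    [1, 0.0255, -0.135, 0, 0, 0, 0],
    [1, 0.0345, -0.146, 0, 0, 0, 0],
    [1, 0.044, -0.1565, 0, 0, 0, 0],
  ],
)

```text
t: 5.7
position: [0.4832, -0.0855, 0.0611]
tcp_rot: [0.0, 0.973, 0.232, -0.0]
ft_force: [-1.7, 1.9, 3.0]
width: 0.0003
grip_force: 1.6
```

```bash
python3 - <<'E'
from bench import manip
import cv2,numpy as np
from h import *
from scipy.optimize import least_squares
c=manip.camera("wrist");cv2.imwrite("pics/w3.png",c["image"][:,:,::-1]);P=pts(c);z=P[...,2]
g=np.hypot(P[...,0]-.528,P[...,1]+.039)
m=(g<.075)&(z>.030)&(z<.05)&(c["range_z"]>0);print("flat",np.median(z[m]))
e=P[m&(z>np.median(z[m])+.0025)][:,:2]
print(len(e),least_squares(lambda a:np.hypot(*(e-a).T)-.065,[.528,-.039],loss="soft_l1",f_scale=.001).x)
print(manip.read_state()["position"],manip.read_state()["ft_force"])
E
```

```text
flat 0.03735616171568168
8786 [ 0.52851485 -0.03864742]
[ 0.48378115 -0.08586584  0.06114999] [-0.64479489  0.41001075  3.29097387]
```

View pics/w3.png

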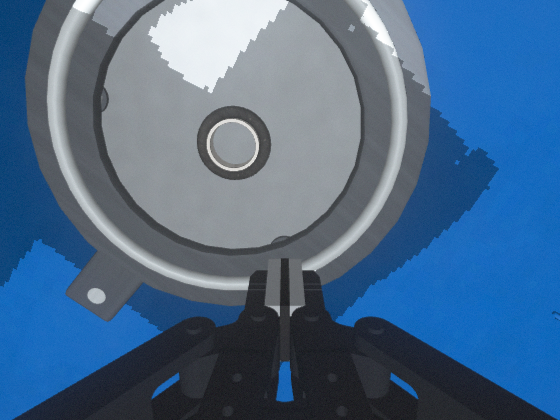

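The fingers sit on the bead at about (285,275). The ring has dipped about 4 mm and its centre hasn't moved. Continuing round.

Emit:
play_rows(
  moves=[
    [1, 0.0105, -0.0095, 0, 0, 0, 0],
    [1, 0.022, -0.018, 0, 0, 0, 0],
    [1, 0.034, -0.0255, 0, 0, 0, 0],
    [1, 0.0465, -0.0315, 0, 0, 0, 0],
    [1, 0.06, -0.037, 0, 0, 0, 0],
    [1, 0.0735, -0.041, 0, 0, 0, 0],
    [1, 0.0875, -0.044, 0, 0, 0, 0],
    [1, 0.1015, -0.0455, 0, 0, 0, 0],
    [1, 0.1155, -0.046, 0, 0, 0, 0],
    [1, 0.1295, -0.045, 0, 0, 0, 0],
    [1, 0.1435, -0.043, 0, 0, 0, 0],
    [1, 0.1575, -0.04, 0, 0, 0, 0],
  ],
)

```text
t: 7.25
position: [0.5464, -0.1011, 0.0612]
tcp_rot: [0.0, 0.973, 0.232, 0.0]
ft_force: [-2.4, 0.3, 3.7]
width: -0.0
grip_force: 1.6
```

Emit:
play_rows(
  moves=[
    [1, 0.0135, 0.0045, 0, 0, 0, 0],
    [1, 0.0265, 0.01, 0, 0, 0, 0],
    [1, 0.039, 0.017, 0, 0, 0, 0],
    [1, 0.051, 0.0245, 0, 0, 0, 0],
    [1, 0.062, 0.0335, 0, 0, 0, 0],
    [1, 0.0725, 0.043, 0, 0, 0, 0],
    [1, 0.0815, 0.0535, 0, 0, 0, 0],
    [1, 0.09, 0.065, 0, 0, 0, 0],
    [1, 0.0975, 0.077, 0, 0, 0, 0],
    [1, 0.104, 0.09, 0, 0, 0, 0],
    [1, 0.109, 0.103, 0, 0, 0, 0],
    [1, 0.1135, 0.1165, 0, 0, 0, 0],
  ],
)

```text
t: 8.75
position: [0.5916, -0.0542, 0.0611]
tcp_rot: [0.0, 0.973, 0.232, 0.0]
ft_force: [0.0, -2.7, 3.8]
width: 0.0002
grip_force: 1.6
```

```bash
cat > chk.py <<'E'
from bench import manip
import cv2,numpy as np
from h import *
from scipy.optimize import least_squares
for n in("wrist","top"):
    c=manip.camera(n);P=pts(c);z=P[...,2]
    g=np.hypot(P[...,0]-.528,P[...,1]+.039)
    m=(g<.075)&(z>.030)&(z<.05)&(c["range_z"]>0)
    e=P[m&(z>np.median(z[m])+.0025)][:,:2]
    print(n,np.median(z[m]),len(e),least_squares(lambda a:np.hypot(*(e-a).T)-.065,[.528,-.039],loss="soft_l1",f_scale=.001).x)
s=manip.read_state();d=s["position"][:2]-[.528,-.039]
print(s["t"],s["position"],s["ft_force"],np.hypot(*d),np.degrees(np.arctan2(d[1],d[0])))
E
python3 chk.py
```

```text
wrist 0.03745019882859936 3370 [ 0.52882036 -0.03938471]
top nan 0 [ 0.528 -0.039]
8.85 [ 0.59168017 -0.05387638  0.0611843 ] [1.28181832 2.06394819 2.50990122] 0.06539473335883914 -13.149097040525913
  return _methods._mean(a, axis=axis, dtype=dtype,
  ret = ret.dtype.type(ret / rcount)
```

Still on track, and the stand hasn't moved. Second half.

Emit:
play_rows(
  moves=[
    [1, 0.003, 0.014, 0, 0, 0, 0],
    [1, 0.0045, 0.028, 0, 0, 0, 0],
    [1, 0.005, 0.042, 0, 0, 0, 0],
    [1, 0.004, 0.056, 0, 0, 0, 0],
    [1, 0.002, 0.07, 0, 0, 0, 0],
    [1, -0.001, 0.084, 0, 0, 0, 0],
    [1, -0.0055, 0.0975, 0, 0, 0, 0],
    [1, -0.011, 0.1105, 0, 0, 0, 0],
    [1, -0.018, 0.123, 0, 0, 0, 0],
    [1, -0.0255, 0.135, 0, 0, 0, 0],
    [1, -0.0345, 0.146, 0, 0, 0, 0],
    [1, -0.044, 0.1565, 0, 0, 0, 0],
  ],
)

```text
t: 10.35
position: [0.5736, 0.0083, 0.0612]
tcp_rot: [0.0, 0.973, 0.232, 0.0]
ft_force: [1.9, -2.1, 4.0]
width: -0.0001
grip_force: 1.6
```

Emit:
play_rows(
  moves=[
    [1, -0.0105, 0.0095, 0, 0, 0, 0],
    [1, -0.022, 0.018, 0, 0, 0, 0],
    [1, -0.034, 0.0255, 0, 0, 0, 0],
    [1, -0.0465, 0.0315, 0, 0, 0, 0],
    [1, -0.06, 0.037, 0, 0, 0, 0],
    [1, -0.0735, 0.041, 0, 0, 0, 0],
    [1, -0.0875, 0.044, 0, 0, 0, 0],
    [1, -0.1015, 0.0455, 0, 0, 0, 0],
    [1, -0.1155, 0.046, 0, 0, 0, 0],
    [1, -0.1295, 0.045, 0, 0, 0, 0],
    [1, -0.1435, 0.043, 0, 0, 0, 0],
    [1, -0.1575, 0.04, 0, 0, 0, 0],
  ],
)

```text
t: 11.85
position: [0.5104, 0.024, 0.0611]
tcp_rot: [0.0, 0.973, 0.232, -0.0]
ft_force: [2.7, 1.2, 2.8]
width: -0.0002
grip_force: 1.6
```

```bash
sed -i 's/("wrist","top")/("wrist",)/' chk.py; python3 chk.py
```

```text
wrist 0.03729355860369385 4728 [ 0.52765105 -0.03799658]
11.9 [0.50974535 0.02389339 0.06108189] [2.20677103 0.01616738 2.97585367] 0.06548901090575299 106.18524190816441
```

Emit:
play_rows(
  moves=[
    [1, -0.0135, -0.0045, 0, 0, 0, 0],
    [1, -0.0265, -0.01, 0, 0, 0, 0],
    [1, -0.039, -0.017, 0, 0, 0, 0],
    [1, -0.051, -0.0245, 0, 0, 0, 0],
    [1, -0.062, -0.0335, 0, 0, 0, 0],
    [1, -0.0725, -0.043, 0, 0, 0, 0],
    [1, -0.0815, -0.0535, 0, 0, 0, 0],
    [1, -0.09, -0.065, 0, 0, 0, 0],
    [1, -0.0975, -0.077, 0, 0, 0, 0],
    [1, -0.104, -0.09, 0, 0, 0, 0],
    [1, -0.109, -0.103, 0, 0, 0, 0],
    [1, -0.1135, -0.1165, 0, 0, 0, 0],
  ],
)

```text
t: 13.4
position: [0.4652, -0.0229, 0.0611]
tcp_rot: [-0.0, 0.973, 0.232, -0.0]
ft_force: [0.4, 2.2, 3.0]
width: -0.0002
grip_force: 1.6
```

Emit:
play_rows(
  moves=[
    [1, -0.003, -0.014, 0, 0, 0, 0],
    [1, -0.003, -0.014, 0, 0, 0, 0],
    [1, -0.003, -0.014, 0.005, 0, 0, 0],
    [1, -0.003, -0.014, 0.01, 0, 0, 0],
    [1, -0.003, -0.014, 0.02, 0, 0, 0],
    [1, -0.003, -0.014, 0.06, 0, 0, 0],
    [1, -0.003, -0.014, 0.15, 0, 0, 0],
    [1, -0.003, -0.014, 0.3, 0, 0, 0],
    [1, -0.003, -0.014, 0.45, 0, 0, 0],
    [1, -0.003, -0.014, 0.45, 0, 0, 0],
    [1, -0.003, -0.014, 0.45, 0, 0, 0],
  ],
)

```text
t: 14.78
position: [0.4638, -0.028, 0.2409]
tcp_rot: [-0.0, 0.973, 0.232, -0.0]
ft_force: [-0.2, 0.3, 0.1]
width: 0.0002
grip_force: 0.0
```

Emit:
play_rows(
  moves=[
    [1, 0.15, 0, 0, 0, 0, 0],
    [1, 0.15, 0, 0, 0, 0, 0],
    [1, 0.15, 0, 0, 0, 0, 0],
  ],
)

```text
t: 15.15
position: [0.5233, -0.028, 0.2394]
tcp_rot: [-0.001, 0.973, 0.232, -0.002]
ft_force: [-0.3, 0.2, -1.1]
width: -0.0
grip_force: 0.0
```

```bash
python3 chk.py; python3 -c "
from bench import manip;import cv2
cv2.imwrite('pics/w4.png',manip.camera('wrist')['image'][:,:,::-1])"
```

```text
wrist 0.04133162862112974 2312 [ 0.52805363 -0.03863382]
15.2 [ 0.5231898  -0.02800675  0.23987565] [ 0.2544775  -0.08797102 -0.08280818] 0.011999560609150878 113.63223683016052
```

View pics/w4.png

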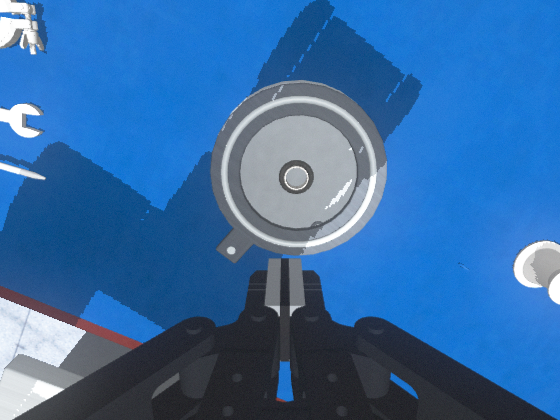

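The stand is back at its original centre (0.528, -0.039) with the ring sprung up. The loose parts lie as before: small ring at (296,177), reducer at (540,265). The hand is clear.

```bash
python3 -c "
from bench import manip;print(manip.sign_off())"
```

```text
the job is handed in; nothing more can be done
None
```

The fingertips went once round the bead anticlockwise from the tab and 5° past it. The ring dipped about 4 mm of its 12 mm travel and sprang back, the stand did not measurably move, and the job was handed in at about 15 s with the hand clear; I did not assess the bead for nicks.

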